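Lay out the cold-kitchen demonstration

TASK

Lay out the trolley for the demonstration. First stand the white mortar in the middle of the square white tile and the plain steel cup in the middle of the round cork mat (either one first), setting the mortar down gently and never dropping it, since it can chip; then cover the cup with the white foam lid, knob up, and last lay the stopwatch, dial up, on the trolley top midway between the mortar and the cup, in line with them. Leave the two filled steel dishes and the spoon where they are.

Things in the scene. Friction and masses are not known exactly. Their poses are not given: they have to be found in the camera images.
- mortar_c (a point): Small white ceramic mortar, a loose open thick-walled bowl, 42 mm high, 48 mm across at the foot, 60 mm at 14 mm up, 62 mm at the rim, about 0.16 kg, upright on the trolley top. A pouring lip 14 mm wide juts 10 mm out from the rim along its +x axis; grip it from outside across its y axis. Point: at its centre, 21 mm above its underside; z up.
- cup_c (a point): Plain straight-sided steel cup, loose, empty, open and upright on the trolley top; 58 mm across, 65 mm high, wall 3 mm (mouth 52 mm across), about 0.13 kg; taller than the two wide dishes. Point: on its axis half-way up, 32.5 mm above its underside; z up.
- lid_c (a point): White foam lid, loose, 0.025 kg, 48 mm high, knob up on the trolley top. From below: tapered plug 8 mm deep, 36 to 42 mm across, that drops into the cup's mouth; disc 66 mm across, 14 mm thick, that rests on the cup's rim; round knob 24 mm across, 26 mm tall. Point: on its axis, 24 mm above its lowest face, 2 mm above the disc; z up. Home on the cup it is 48.5 mm above the cup's point.
- watch_c (a point): Stopwatch, loose, a flat round steel case 52 mm across and 16 mm thick, white dial up, on the trolley top, about 0.09 kg. A crown 9 mm wide and a wire bow jut about 18 mm out of the rim along its +x axis; grip it across its y axis. Point: at the centre of the case, 8 mm above its underside; z up.
- tile: Square white ceramic tile, fixed, 90 x 90 mm, 6 mm thick, on the trolley top: the mortar's place. Origin: centre of its underside (z = 0); z up. Its y axis lies along the line joining it to the cork mat (either way), its x axis across it. Tile and mat centres are always 260 mm apart; which of them is on the robot's left varies.
- mat: Round cork mat, fixed, 90 mm across and 6 mm thick, lying on the trolley top: the cup's place. Origin at the centre of its underside (z = 0), z up.
- dish_beads_c (a point): Low steel dish heaped with brown beads, loose, 72 mm across at the rim, 28 mm high, narrowing to 48 mm at the foot; to be left where it is. This point is on its axis half-way up, 14 mm above its underside.
- dish_strips_c (a point): Low steel dish filled with green strips, loose, 72 mm across at the rim, 28 mm high, narrowing to 48 mm at the foot; to be left where it is. This point is on its axis half-way up, 14 mm above its underside.
- spoon_c (a point): Steel spoon, loose, 130 mm long and 7 mm high, lying flat on the trolley top, handle to +x; to be left where it is. This point is near the middle of its length, 3 mm above its underside: it reaches 50 mm to -x (the bowl, 34 mm across) and 80 mm to +x.
Things that resemble listed ones, but are neither listed nor needed, are in the scene too. Leave any turquoise look-alike of the part that bears cup_c alone.

How it is judged:
By the outcome, as a careful person would: the job done as asked, in the order asked, and still so for the second after the job is handed in, with the robot touching nothing.
It also fails if it takes over 112 s, if anything falls off the work surface, if the arm or the gripper's body presses on something with over 40 N, if the wrist force passes 120 N, or if a joint passes its speed limit or range.

ROBOT

A 7-joint arm with a two-finger parallel gripper is mounted at the origin on the work surface. World frame = base frame: x ahead of the robot, y to its left, z up, the work surface at z = 0. Lengths are in m, angles in rad, forces in N, time in s.
With the tool pointing down it reaches from about 0.4 to 0.85 m from the base axis. Payload 10.4 kg.
Tool frame: the origin (TCP) lies at the very end of the fingers, on their centre line; the grasp point (between the pads) lies 19 mm behind it; z points along the fingers, y is the direction in which the jaws open and shut (so a half turn about z gives the same grasp; the last joint's range is limited). The gripper opens to 85 mm and grips with 20 to 120 N. Pads are 22 mm wide; open, the fingers measure 114 mm over their backs; the gripper's body (76 mm by 85 mm) begins 54 mm behind the grasp point. The pads swing forward as they close: fully open they stand 13 mm farther back than shut.
Start: joints at [-1.368, 0.332, -0.065, 1.46, 0.022, 1.35, -0.088], TCP at [0.14, 0.609, 0.231] pointing down, gripper open.
Joint ranges: [-2.6, 2.6], [-0.5, 2.12], [-1.47, 1.34], [0.16, 2.42], [-1.27, 4.41], [0.06, 2.06], [-2.6, 2.6]. Speed limits (rad/s): [2.22, 2.22, 2.79, 2.79, 3.14, 3.14, 3.14].

INTERFACE

Orientations are given as a unit quaternion [x, y, z, w].
In Python, from workcell import get_obs, camera, camera_info, hand_in gives the robot as it stands.
- The arm moves only by the tool move_arm, never from a script. Its argument "moves" is a list of rows, each a list of 3 entries, a list of its own where there are three numbers: the shift along the tool's x, y, z in units of 25 mm (1.0 is 25 mm), then the turn, a rotation vector about the tool's x, y, z in degrees, then the opening, from 0 (shut) to 1 (fully open). A call has 1 to 5 rows; each row shifts and turns the commanded pose from where the row before left it, along the tool's axes as they then stand; what a row does not reach is not made up. A row lasts 1/8 s, in which the tool goes at most 62.5 mm and 10.7 degrees, less where a joint would pass 70% of its speed; a pose out of reach is approached as far as the arm can. A call is refused whole if a number of a shift passes 1 or a number of a turn 10.7, either way. A call with a gripper value outside its range is refused whole. The fingers move at their own pace and stop on an object; "squeeze" is the grip in N (left out, the last holds). Time passes only in rows, so rows that do not move let the fingers close. It gives the time, the measured TCP pose, the force and the opening at its end, in the units of the state.
- get_obs(): the state, without advancing time (a new reading comes with each control period).
- camera(name): name is "scene" or "top"; returns the picture (420x560x3 uint8, red, green, blue); there is no depth.
- camera_info(name): a dict with "fx", "fy", "cx", "cy" (pixels), "D" ([k1, k2, p1, p2, k3] as OpenCV has them; the pictures are not rectified), "origin" and "rotation" of the camera in the world. Camera axes: x right, y down, z forward; pixel columns grow to the right and rows downward; lengths in m; the calibration is good to about 2 mm. A picture is of the moment at which its call begins. camera_info takes no time and is no camera call.
- hand_in(): hands the job in, once; it reports no verdict.
The state is a dict: "clock": time; "joint_pos": joint angles; "joint_velocities": joint speeds; "tau": joint torques, N m; "position": TCP position; "ee_rot": TCP orientation; "ft_force": force on the tool from outside, world axes, zero at the start; "torque": the same for the moment, N m; "grip_width": opening from 0.0 (shut) to 1.0 (fully open).
Only numpy, scipy, OpenCV 4.12 (cv2) and the standard library are available. Lean on these libraries where they do the work, as an engineer would, in place of code of your own. Each camera call takes 0.05 s, during which the arm holds its last target. There are 200 camera calls.

## Working session

There is one attempt and no reset: what is moved stays moved. The work goes in short steps, Python scripts to look and compute and a tool call to move; the robot and the scene stay as the last step left them, time stands still between calls to the robot, and variables do not carry over. Pictures are saved under pics/ and viewed, about 12 in all and at most 16, crops included, and the job is handed in when it is done.

Besides the shell and the picture viewer there is one more tool, called after "Call:" by a JSON object that holds its "op" and its "data". move_arm: Moves the arm, as the interface text tells. Its arguments: {"type":"object","properties":{"moves":{"type":"array","items":{"type":"array"}},"squeeze":{"type":"number"}},"required":["moves"]}

```bash
mkdir -p pics; ls
cat > h.py <<'E'
import numpy as np, cv2
from workcell import get_obs, camera, camera_info, hand_in
def snap(name, f):
    im=camera(name); cv2.imwrite(f'pics/{f}.png', im[:,:,::-1]); return im
def K(name):
    c=camera_info(name); return c,np.array([[c['fx'],0,c['cx']],[0,c['fy'],c['cy']],[0,0,1]]),np.array(c['D'],float)
def ray(name,uv):
    c,k,d=K(name); p=cv2.undistortPoints(np.array(uv,float).reshape(-1,1,2),k,d).reshape(-1,2)
    R=np.array(c['rotation']); R=R if R.shape==(3,3) else None
    return np.array(c['origin']), np.c_[p,np.ones(len(p))]@R.T
def plane(name,uv,z):
    o,d=ray(name,uv); return o+d*((z-o[2])/d[:,2])[:,None]
def proj(name,P):
    c,k,d=K(name); R=np.array(c['rotation']).T
    return cv2.projectPoints(np.array(P,float).reshape(-1,1,3),cv2.Rodrigues(R)[0],-R@np.array(c['origin']),k,d)[0].reshape(-1,2)
E
python3 - <<'E'
from h import *
for n in('scene','top'): snap(n,n+'0'); print(camera_info(n))
print(get_obs())
E
```

```text
pics
{'fx': 380.45704820683915, 'fy': 380.45704820683915, 'cx': 274.94784306626076, 'cy': 205.1496825883911, 'D': array([-0.01241102,  0.        ,  0.        ,  0.        ,  0.        ]), 'origin': array([1.21935259, 0.36396352, 0.63974351]), 'rotation': array([ 0.48241793,  0.76020122, -0.36632692, -0.23488642])}
{'fx': 455.91078765050725, 'fy': 455.91078765050725, 'cx': 284.4801413375343, 'cy': 210.35386592389074, 'D': array([-0.11465714,  0.        ,  0.        ,  0.        ,  0.        ]), 'origin': array([0.45860736, 0.04853363, 1.29353204]), 'rotation': array([ 0.70733835, -0.70489398,  0.03748014, -0.03731203])}
{'clock': 0.1, 'joint_pos': array([-1.36759579,  0.33282758, -0.06466346,  1.4608411 ,  0.02161093,
        1.34993461, -0.08849582]), 'joint_velocities': array([ 0.00064046,  0.00048106, -0.00043109, -0.00241963,  0.00178114,
        0.00164462,  0.00027515]), 'tau': array([ 1.12887516e-03, -6.26741338e+01,  4.89732809e-02, -3.92432499e+01,
        1.63510273e-02,  6.90770758e-03, -1.40462754e-05]), 'position': array([0.13988148, 0.6087962 , 0.23059136]), 'ee_rot': array([ 1.12665066e-01,  9.93632805e-01, -6.56786331e-04, -3.29529921e-05]), 'ft_force': array([-0.43301343, -0.50035539,  0.86948342]), 'torque': array([ 0.07247501,  0.01949947, -0.01536012]), 'grip_width': 0.9973628437508881}
```

View pics/scene0.png

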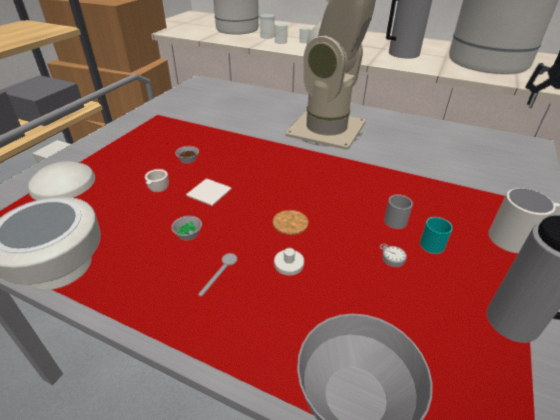

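View pics/top0.png

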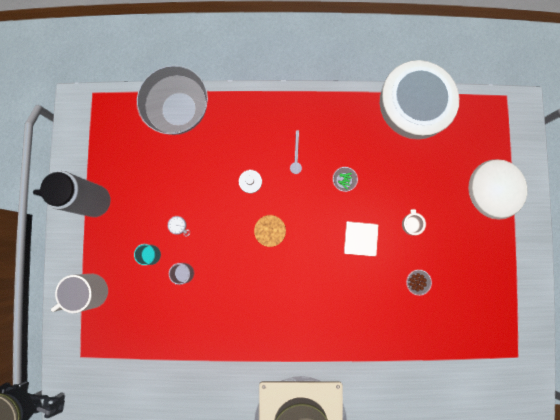

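```bash
sed -i "s/    R=np.array(c\['rotation'\]); R=R.*/    R=Rm(c)/; s/R=np.array(c\['rotation'\]).T/R=Rm(c).T/" h.py; sed -i "2a from scipy.spatial.transform import Rotation\ndef Rm(c): return Rotation.from_quat(c['rotation']).as_matrix()" h.py
cat > seg.py <<'E'
from h import *
H=dict(mortar=.03,cup=.0325,lid=.015,watch=.012,tile=.006,mat=.006,beads=.02,strips=.02,spoon=.003,turq=.0325)
S=dict(top=dict(mortar=(414,223),cup=(180,273),lid=(250,182),watch=(176,225),tile=(361,239),mat=(270,231),beads=(419,282),strips=(345,179),spoon=(296,168),turq=(147,255)),
 scene=dict(mortar=(157,181),cup=(398,212),lid=(289,262),watch=(395,256),tile=(209,191),mat=(285,220),beads=(188,155),strips=(187,229),spoon=(230,259),turq=(436,236)))
def seg(n,im):
    b=im.astype(int); nonred=~((b[:,:,0]>1.7*b[:,:,1]+25)&(b[:,:,0]>1.7*b[:,:,2]+25)&((b[:,:,1]<60)))
    N,L,st,ce=cv2.connectedComponentsWithStats(nonred.astype(np.uint8),connectivity=4)
    return L,st,ce
if __name__=='__main__':
  for n in('top','scene'):
    im=cv2.imread(f'pics/{n}0.png')[:,:,::-1]; L,st,ce=seg(n,im)
    for k,(u,v) in S[n].items():
        i=L[v,u]; print(n,k,i,st[i],ce[i].round(1),plane(n,ce[i],H[k]).round(4)[0])
        m=(L==i).astype(np.uint8); r=cv2.minAreaRect(cv2.findContours(m,0,1)[0][0]); 
        if k in('tile','spoon','watch','mortar'): print('   ',r)
  im=cv2.imread('pics/top0.png')
  a=cv2.resize(im[195:295,125:225],(400,400),interpolation=2); b=cv2.resize(im[195:295,340:440],(400,400),interpolation=2)
  cv2.imwrite('pics/crop1.png',np.hstack([a,b]))
E
python3 seg.py
```

```text
top mortar 5 [401 208  26  28 502] [413.7 223. ] [ 0.5583 -0.3143  0.03  ]
    ((413.5823669433594, 223.57058715820312), (24.404678344726562, 24.1877498626709), 40.601295471191406)
top cup 10 [168 262  26  23 470] [180.3 273.2] [0.417  0.3357 0.0325]
top lid 4 [238 169  25  25 491] [249.9 181. ] [0.6781 0.147  0.015 ]
top watch 7 [167 215  24  22 359] [177.7 225.7] [0.5498 0.3511 0.012 ]
    ((177.22781372070312, 226.94674682617188), (24.230772018432617, 19.692310333251953), 67.38013458251953)
top tile 8 [ 343  220   37   37 1185] [360.7 238.5] [ 0.5161 -0.1678  0.006 ]
    ((360.84832763671875, 238.32070922851562), (34.796058654785156, 34.54692459106445), 4.763641834259033)
top mat 6 [253 214  34  34 868] [269.5 230.4] [0.5383 0.0906 0.006 ]
top beads 11 [406 269  26  27 563] [418.6 282. ] [ 0.3936 -0.3276  0.02  ]
top strips 3 [332 166  27  26 549] [344.7 178.7] [ 0.6848 -0.122   0.02  ]
top spoon 2 [289 130  14  45 280] [295.9 156.5] [0.7522 0.0161 0.003 ]
    ((295.5, 152.0), (44.0, 13.0), 90.0)
top turq 9 [133 243  28  23 504] [146.3 254.2] [0.4684 0.433  0.0325]
scene mortar 3 
[... 368 characters left out ...]
.10427474975586, 20.372989654541016), 14.03624439239502)
scene tile 4 [186 178  46  28 746] [208.4 191.3] [ 0.5179 -0.1684  0.006 ]
    ((208.4383544921875, 191.1643829345703), (40.73031997680664, 25.04680633544922), 20.556047439575195)
scene mat 6 [272 210  37  25 725] [290.1 221.8] [0.5398 0.0908 0.006 ]
scene beads 2 [175 146  24  17 319] [186.9 153.5] [ 0.3918 -0.3287  0.02  ]
scene strips 7 [171 215  31  26 583] [186.4 226.9] [ 0.6807 -0.1249  0.02  ]
scene spoon 11 [198 253  40  44 367] [219.6 270.6] [0.7547 0.0135 0.003 ]
    ((214.75003051757812, 272.7500305175781), (13.435027122497559, 53.740116119384766), 45.0)
scene turq 8 [420 216  33  38 920] [435.5 234.6] [0.464  0.4294 0.0325]
```

View pics/crop1.png

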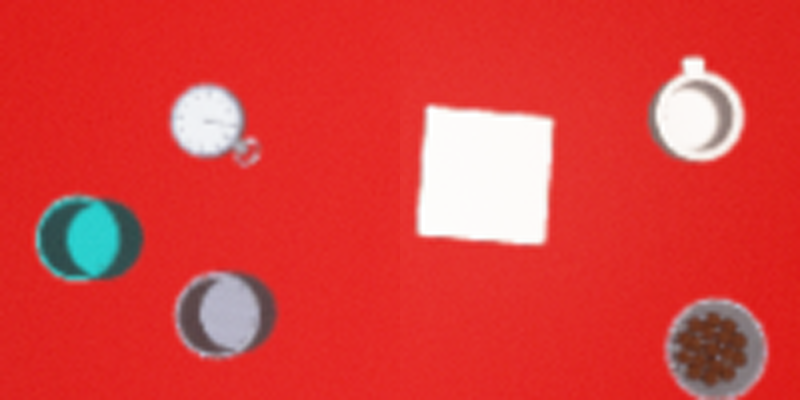

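```bash
cat > go.py <<'E'
# usage: go.py x y z yaw_deg(of tool y axis, mod 180): shift needed in tool units, turn about tool z
import sys; from h import *
x,y,z,yaw=map(float,sys.argv[1:5]); o=get_obs(); R=Rotation.from_quat(o['ee_rot']); M=R.as_matrix()
cur=np.degrees(np.arctan2(M[1,1],M[0,1])); d=(yaw-cur+90)%180-90
print('t',o['clock'],'pos',o['position'].round(4),'yaw',cur.round(2),'tilt z',M[:,2].round(4),'F',o['ft_force'].round(1),'g',round(o['grip_width'],3),'q7',o['joint_pos'][[0,6]].round(2))
d0=np.array([x,y,z])-o['position']
print('shift(now)',(M.T@d0/.025).round(2),'turn z',(-d).round(1),'shift(after turn)',((M@Rotation.from_rotvec([0,0,-np.radians(d)]).as_matrix()).T@d0/.025).round(2))
E
python3 - <<'E'
from h import *
def c(px): return [((px[0])/4+125-.4),(px[1]/4+195-.4)]
def c2(px): return [((px[0]-400)/4+340-.4),(px[1]/4+195-.4)]
w=plane('top',[c((207,120.5)),c((250,154))],.014); d=w[1]-w[0]; print('watch',w[0],np.degrees(np.arctan2(d[1],d[0])))
m=plane('top',[c2((699,116)),c2((693,62))],.042); d=m[1]-m[0]; print('mortar',m[0],np.degrees(np.arctan2(d[1],d[0])))
for r,nm in(([(176,273),(255,356)],'cup'),([(36,195),(120,281)],'turq')): print(nm,plane('top',[c(np.mean(r,0))],.065))
E
python3 go.py .415 .334 .15 77
```

```text
watch [0.55253159 0.3544803  0.014     ] -126.90435532252778
mortar [ 0.55578334 -0.31256304  0.042     ] 4.97324026847591
cup [[0.41783723 0.33335897 0.065     ]]
turq [[0.46833428 0.4291847  0.065     ]]
t 0.1 pos [0.1399 0.6088 0.2306] yaw 77.06 tilt z [-2.0e-04 -1.3e-03 -1.0e+00] F [-0.4 -0.5  0.9] g 0.997 q7 [-1.37 -0.09]
shift(now) [-13.19  -8.24   3.24] turn z 0.1 shift(after turn) [-13.2   -8.23   3.24]
```

Call:
{"op": "move_arm", "data": {"moves": [[[-0.88, -0.55, 0], [0, 0, 0], 1], [[-0.88, -0.55, 0], [0, 0, 0], 1], [[-0.88, -0.55, 0], [0, 0, 0], 1], [[-0.88, -0.55, 0], [0, 0, 0], 1], [[-0.88, -0.55, 0], [0, 0, 0], 1]], "squeeze": 40}}

```text
clock: 0.72
position: [0.2322, 0.5167, 0.2309]
ee_rot: [0.113, 0.994, -0.0, -0.0]
ft_force: [-0.6, 0.3, 0.6]
grip_width: 0.998
```

Call:
{"op": "move_arm", "data": {"moves": [[[-0.88, -0.55, 0.2], [0, 0, 0], 1], [[-0.88, -0.55, 0.2], [0, 0, 0], 1], [[-0.88, -0.55, 0.3], [0, 0, 0], 1], [[-0.88, -0.55, 0.3], [0, 0, 0], 1], [[-0.88, -0.55, 0.3], [0, 0, 0], 1]]}}

```text
clock: 1.35
position: [0.324, 0.425, 0.1983]
ee_rot: [0.113, 0.994, -0.0, -0.0]
ft_force: [-0.6, -0.5, 0.2]
grip_width: 0.998
```

Call:
{"op": "move_arm", "data": {"moves": [[[-0.88, -0.55, 0.4], [0, 0, 0], 1], [[-0.88, -0.55, 0.4], [0, 0, 0], 1], [[-0.88, -0.55, 0.4], [0, 0, 0], 1], [[-0.88, -0.55, 0.4], [0, 0, 0], 1], [[-0.88, -0.55, 0.3], [0, 0, 0], 1]]}}

```text
clock: 1.98
position: [0.4156, 0.3334, 0.1506]
ee_rot: [0.113, 0.994, -0.0, -0.0]
ft_force: [0.0, 0.3, 1.1]
grip_width: 1.001
```

```bash
python3 go.py .4165 .3335 .032 77
python3 - <<'E'
from h import *
a=snap('scene','s1'); b=snap('top','t1')
a=cv2.resize(a[110:290,300:480],(400,400)); b=cv2.resize(b[200:320,120:240],(400,400)); cv2.imwrite('pics/c2.png',np.hstack([a,b])[:,:,::-1])
E
```

```text
t 1.975 pos [0.4156 0.3334 0.1506] yaw 77.06 tilt z [-6.e-04 -6.e-04 -1.e+00] F [0.  0.3 1.1] g 1.001 q7 [-0.92  0.61]
shift(now) [-0.03  0.02  4.74] turn z 0.1 shift(after turn) [-0.03  0.02  4.74]
```

View pics/c2.png

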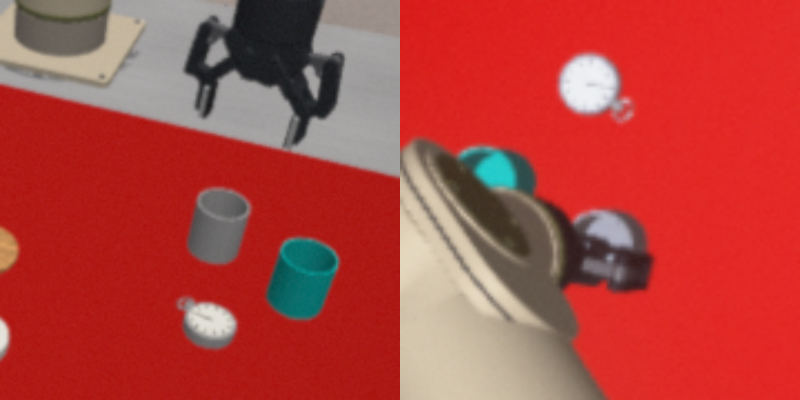

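Run:
```python
from h import *
for n in('scene','top'): print(n,proj(n,[(.4156,.3334,.15),(.4156,.3334,.2),(.4165,.3335,.065)]).round(1))
```

```text
scene [[408.6 172.7]
 [413.5 154.1]
 [400.9 201.7]]
top [[170.7 275.2]
 [165.5 275.9]
 [178.4 273.7]]
```

Call:
{"op": "move_arm", "data": {"moves": [[[0, 0, 0.95], [0, 0, 0], 1], [[0, 0, 0.95], [0, 0, 0], 1], [[0, 0, 0.95], [0, 0, 0], 1], [[0, 0, 0.95], [0, 0, 0], 1], [[0, 0, 0.95], [0, 0, 0], 1]]}}

```text
clock: 2.7
position: [0.4147, 0.3349, 0.0318]
ee_rot: [0.112, 0.994, 0.0, -0.0]
ft_force: [0.7, -0.2, 0.5]
grip_width: 1.001
```

Call:
{"op": "move_arm", "data": {"moves": [[[0, 0, 0], [0, 0, 0], 0.5], [[0, 0, 0], [0, 0, 0], 0], [[0, 0, 0], [0, 0, 0], 0], [[0, 0, 0], [0, 0, 0], 0], [[0, 0, 0], [0, 0, 0], 0]]}}

```text
clock: 3.32
position: [0.4156, 0.3347, 0.0333]
ee_rot: [0.113, 0.994, 0.001, 0.0]
ft_force: [-1.6, -0.8, 6.9]
grip_width: 0.654
```

```bash
python3 go.py .539 .0907 .13 77
python3 - <<'E'
from h import *
a=snap('scene','s2'); a=cv2.resize(a[130:290,330:490],(500,500)); cv2.imwrite('pics/c3.png',a[:,:,::-1])
E
```

```text
t 3.325 pos [0.4156 0.3347 0.0333] yaw 77.07 tilt z [ 7.e-04  1.e-03 -1.e+00] F [-1.6 -0.8  6.9] g 0.654 q7 [-0.9   0.64]
shift(now) [-7.   -8.4  -3.87] turn z 0.1 shift(after turn) [-7.   -8.39 -3.87]
```

View pics/c3.png

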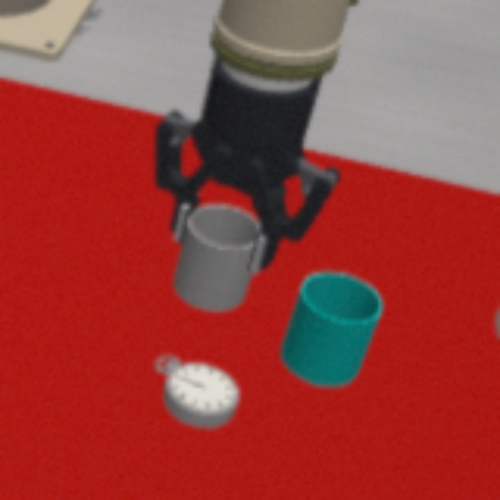

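Call:
{"op": "move_arm", "data": {"moves": [[[0, 0, -0.4], [0, 0, 0], 0], [[0, 0, -0.8], [0, 0, 0], 0], [[0, 0, -0.9], [0, 0, 0], 0], [[-0.35, -0.42, -0.9], [0, 0, 0], 0], [[-0.65, -0.78, -0.8], [0, 0, 0], 0]]}}

```text
clock: 4.0
position: [0.4328, 0.2998, 0.1288]
ee_rot: [0.112, 0.994, 0.0, 0.0]
ft_force: [-0.1, -0.1, -1.6]
grip_width: 0.655
```

Call:
{"op": "move_arm", "data": {"moves": [[[-0.75, -0.9, 0], [0, 0, 0], 0], [[-0.75, -0.9, 0], [0, 0, 0], 0], [[-0.75, -0.9, 0], [0, 0, 0], 0], [[-0.75, -0.9, 0], [0, 0, 0], 0], [[-0.75, -0.9, 0], [0, 0, 0], 0]]}}

```text
clock: 4.62
position: [0.4995, 0.1678, 0.128]
ee_rot: [0.113, 0.994, 0.0, 0.0]
ft_force: [0.6, -0.4, -0.6]
grip_width: 0.654
```

Call:
{"op": "move_arm", "data": {"moves": [[[-0.75, -0.9, 0], [0, 0, 0], 0], [[-0.75, -0.9, 0], [0, 0, 0], 0], [[-0.5, -0.6, 0], [0, 0, 0], 0], [[-0.25, -0.3, 0], [0, 0, 0], 0], [[0, 0, 0], [0, 0, 0], 0]]}}

```text
clock: 5.25
position: [0.5389, 0.0902, 0.1277]
ee_rot: [0.113, 0.994, 0.0, -0.0]
ft_force: [-0.6, -0.6, -1.7]
grip_width: 0.657
```

```bash
python3 go.py .539 .0907 .0405 77
python3 - <<'E'
from h import *
a=snap('scene','s3'); b=snap('top','t3'); a=cv2.resize(a[120:280,210:370],(400,400)); b=cv2.resize(b[160:290,200:330],(400,400));cv2.imwrite('pics/c4.png',np.hstack([a,b])[:,:,::-1])
E
```

```text
t 5.25 pos [0.5389 0.0902 0.1277] yaw 77.02 tilt z [-0.e+00  1.e-04 -1.e+00] F [-0.6 -0.6 -1.7] g 0.657 q7 [-0.56  1.18]
shift(now) [0.   0.02 3.49] turn z 0.0 shift(after turn) [0.   0.02 3.49]
```

View pics/c4.png

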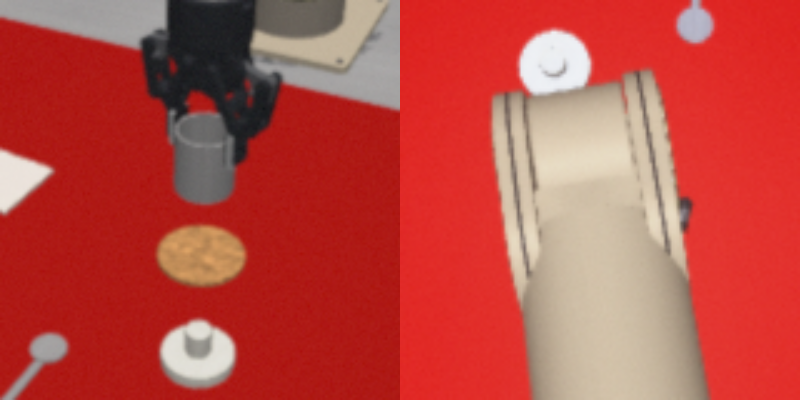

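Call:
{"op": "move_arm", "data": {"moves": [[[0, 0, 0.8], [0, 0, 0], 0], [[0, 0, 0.9], [0, 0, 0], 0], [[0, 0, 0.9], [0, 0, 0], 0], [[0, 0, 0.6], [0, 0, 0], 0], [[0, 0, 0.15], [0, 0, 0], 0]]}}

```text
clock: 5.98
position: [0.5383, 0.0909, 0.0431]
ee_rot: [0.112, 0.994, -0.0, -0.001]
ft_force: [0.4, 1.3, -0.6]
grip_width: 0.653
```

Call:
{"op": "move_arm", "data": {"moves": [[[0, 0, 0.05], [0, 0, 0], 0], [[0, 0, 0.05], [0, 0, 0], 0], [[0, 0, 0.05], [0, 0, 0], 0], [[0, 0, 0], [0, 0, 0], 0]]}}

```text
clock: 6.48
position: [0.539, 0.0905, 0.0402]
ee_rot: [0.113, 0.994, 0.0, 0.0]
ft_force: [-0.6, 0.5, -1.6]
grip_width: 0.658
```

```bash
python3 go.py .539 .0907 .0393 77
```

```text
t 6.475 pos [0.539  0.0905 0.0402] yaw 77.06 tilt z [ 2.e-04  2.e-04 -1.e+00] F [-0.6  0.5 -1.6] g 0.658 q7 [-0.54  1.22]
shift(now) [0.   0.01 0.04] turn z 0.1 shift(after turn) [0.   0.01 0.04]
```

Call:
{"op": "move_arm", "data": {"moves": [[[0, 0, 0.05], [0, 0, 0], 0], [[0, 0, 0.02], [0, 0, 0], 0], [[0, 0, 0], [0, 0, 0], 0], [[0, 0, 0], [0, 0, 0], 0]]}}

```text
clock: 6.98
position: [0.5391, 0.0905, 0.0393]
ee_rot: [0.113, 0.994, 0.0, 0.0]
ft_force: [-5.5, -0.8, 11.4]
grip_width: 0.654
```

Call:
{"op": "move_arm", "data": {"moves": [[[0, 0, -0.03], [0, 0, 0], 0.7], [[0, 0, 0], [0, 0, 0], 0.8], [[0, 0, 0], [0, 0, 0], 1], [[0, 0, 0], [0, 0, 0], 1], [[0, 0, -0.5], [0, 0, 0], 1]]}}

```text
clock: 7.6
position: [0.5382, 0.0902, 0.0512]
ee_rot: [0.113, 0.994, -0.0, -0.001]
ft_force: [0.5, 0.2, 0.2]
grip_width: 1.0
```

Call:
{"op": "move_arm", "data": {"moves": [[[0, 0, -1], [0, 0, 0], 1], [[0, 0, -1], [0, 0, 0], 1], [[0, 0, -1], [0, 0, 0], 1], [[0, 0, -1], [0, 0, 0], 1], [[0, 0, 0], [0, 0, 0], 1]]}}

```text
clock: 8.22
position: [0.5402, 0.0906, 0.1542]
ee_rot: [0.113, 0.994, 0.001, 0.002]
ft_force: [0.0, -0.1, -0.3]
grip_width: 1.0
```

```bash
python3 go.py .557 -.3127 .13 95
```

```text
t 8.225 pos [0.5402 0.0906 0.1542] yaw 77.05 tilt z [ 0.004   0.0016 -1.    ] F [ 0.  -0.1 -0.3] g 1.0 q7 [-0.57  1.17]
shift(now) [ -4.27 -15.57   0.95] turn z -17.9 shift(after turn) [  0.74 -16.13   0.95]
```

Call:
{"op": "move_arm", "data": {"moves": [[[0, 0, 0], [0, 0, -9], 1], [[0, 0, 0], [0, 0, -9], 1], [[0.04, -0.95, 0], [0, 0, 0], 1], [[0.04, -0.95, 0], [0, 0, 0], 1], [[0.04, -0.95, 0], [0, 0, 0], 1]]}}

```text
clock: 8.85
position: [0.5418, 0.0184, 0.1511]
ee_rot: [-0.044, 0.999, -0.0, -0.0]
ft_force: [-0.3, 0.2, -0.2]
grip_width: 0.999
```

Call:
{"op": "move_arm", "data": {"moves": [[[0.04, -0.95, 0], [0, 0, 0], 1], [[0.04, -0.95, 0], [0, 0, 0], 1], [[0.04, -0.95, 0], [0, 0, 0], 1], [[0.04, -0.95, 0], [0, 0, 0], 1], [[0.04, -0.95, 0], [0, 0, 0], 1]]}}

```text
clock: 9.48
position: [0.5473, -0.1003, 0.1511]
ee_rot: [-0.044, 0.999, 0.0, -0.0]
ft_force: [0.2, -0.3, 0.2]
grip_width: 1.003
```

Call:
{"op": "move_arm", "data": {"moves": [[[0.04, -0.95, 0], [0, 0, 0], 1], [[0.04, -0.95, 0], [0, 0, 0], 1], [[0.04, -0.95, 0], [0, 0, 0], 1], [[0.04, -0.95, 0], [0, 0, 0], 1], [[0.04, -0.95, 0], [0, 0, 0], 1]]}}

```text
clock: 10.1
position: [0.5528, -0.2189, 0.151]
ee_rot: [-0.044, 0.999, 0.0, -0.0]
ft_force: [-0.3, -0.3, -0.3]
grip_width: 0.998
```

Call:
{"op": "move_arm", "data": {"moves": [[[0.04, -0.95, 0], [0, 0, 0], 1], [[0.04, -0.95, 0], [0, 0, 0], 1], [[0.04, -0.9, 0.4], [0, 0, 0], 1], [[0.04, -0.1, 0.4], [0, 0, 0], 1], [[0, 0, 0], [0, 0, 0], 1]]}}

```text
clock: 10.72
position: [0.5549, -0.2898, 0.1302]
ee_rot: [-0.044, 0.999, 0.001, -0.001]
ft_force: [0.5, -0.0, 1.2]
grip_width: 1.002
```

```bash
python3 go.py .557 -.3127 .007 95;python3 - <<'E'
from h import *
import seg
a=snap('scene','s4'); b=snap('top','t4'); 
L,st,ce=seg.seg('scene',a); i=L[180,157]; print(st[i],ce[i])
L,st,ce=seg.seg('top',b); i=L[273-43,270]; print('cup',st[i],ce[i],plane('top',ce[i],.06)); i=L[222,300]
a=cv2.resize(a[100:240,90:230],(400,400)); b=cv2.resize(b[160:290,220:350],(400,400));cv2.imwrite('pics/c5.png',np.hstack([a,b])[:,:,::-1])
E
```

```text
t 10.725 pos [ 0.5549 -0.2898  0.1302] yaw 95.07 tilt z [-0.0023  0.0012 -1.    ] F [ 0.5 -0.   1.2] g 1.002 q7 [0.01 2.24]
shift(now) [-0.01 -0.92  4.93] turn z 0.1 shift(after turn) [-0.01 -0.92  4.93]
[144 168  25  24 482] [156.56846473 179.48547718]
cup [253 214  34  34 859] [269.53899884 230.32130384] [[0.53509143 0.08875641 0.06      ]]
```

View pics/c5.png

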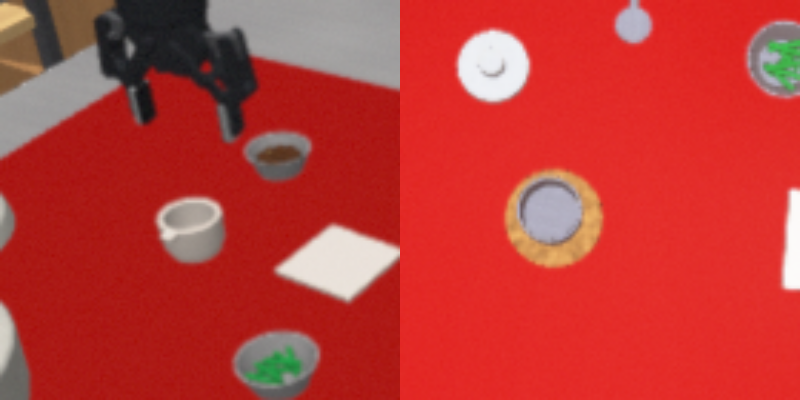

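Call:
{"op": "move_arm", "data": {"moves": [[[0, -0.9, 0], [0, 0, 0], 1], [[0, 0, 0.9], [0, 0, 0], 1], [[0, 0, 0.9], [0, 0, 0], 1], [[0, 0, 0.5], [0, 0, 0], 1], [[0, 0, 0], [0, 0, 0], 1]]}}

```text
clock: 11.45
position: [0.5575, -0.3125, 0.0737]
ee_rot: [-0.045, 0.999, 0.0, -0.0]
ft_force: [0.8, -0.5, 0.9]
grip_width: 0.996
```

```bash
python3 go.py .557 -.3127 .007 95;python3 - <<'E'
from h import *
print(plane('top',[(151/400*130+220-.3,160+211*.325-.3)],.071), plane('top',[(153.5/400*130+220-.3,160+218*.325-.3)],.006))
a=snap('scene','s5');b=snap('top','t5')
a=cv2.resize(a[110:230,90:210],(400,400)); b=cv2.resize(b[170:290,350:470],(400,400));cv2.imwrite('pics/c6.png',np.hstack([a,b])[:,:,::-1])
E
```

```text
t 11.45 pos [ 0.5575 -0.3125  0.0737] yaw 95.1 tilt z [-9.e-04  6.e-04 -1.e+00] F [ 0.8 -0.5  0.9] g 0.996 q7 [0.06 2.3 ]
shift(now) [ 0.02 -0.01  2.67] turn z 0.1 shift(after turn) [ 0.02 -0.01  2.67]
[[0.53990585 0.09048671 0.071     ]] [[0.53779261 0.0903758  0.006     ]]
```

View pics/c6.png

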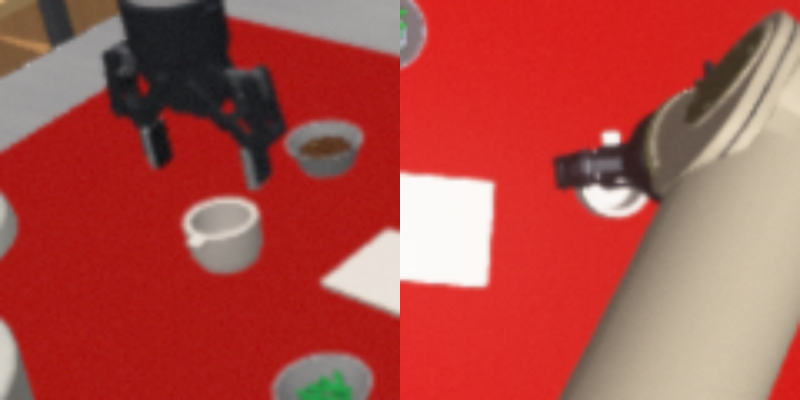

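Call:
{"op": "move_arm", "data": {"moves": [[[0, 0, 0.8], [0, 0, 0], 1], [[0, 0, 0.8], [0, 0, 0], 1], [[0, 0, 0.7], [0, 0, 0], 1], [[0, 0, 0.35], [0, 0, 0], 1], [[0, 0, 0], [0, 0, 0], 1]]}}

```text
clock: 12.18
position: [0.5572, -0.3132, 0.0069]
ee_rot: [-0.044, 0.999, 0.0, -0.001]
ft_force: [0.4, -0.0, 0.9]
grip_width: 1.002
```

Call:
{"op": "move_arm", "data": {"moves": [[[0, 0, 0], [0, 0, 0], 0.8], [[0, 0, 0], [0, 0, 0], 0.6], [[0, 0, 0], [0, 0, 0], 0], [[0, 0, 0], [0, 0, 0], 0], [[0, 0, 0], [0, 0, 0], 0]]}}

```text
clock: 12.8
position: [0.5582, -0.3137, 0.0091]
ee_rot: [-0.044, 0.999, -0.0, 0.001]
ft_force: [-1.7, 1.5, 5.7]
grip_width: 0.718
```

Call:
{"op": "move_arm", "data": {"moves": [[[0, 0, 0], [0, 0, 0], 0], [[0, 0, -0.3], [0, 0, 0], 0], [[0, 0, -0.8], [0, 0, 0], 0], [[0, 0, -0.8], [0, 0, 0], 0], [[0, 0, 0], [0, 0, 0], 0]]}}

```text
clock: 13.42
position: [0.559, -0.314, 0.058]
ee_rot: [-0.044, 0.999, -0.001, 0.002]
ft_force: [-0.3, -0.2, -2.1]
grip_width: 0.719
```

```bash
python3 go.py .517 -.168 .07 95;python3 - <<'E'
from h import *
a=snap('scene','s6');b=snap('top','t6')
a=cv2.resize(a[110:230,90:210],(400,400)); b=cv2.resize(b[170:290,350:470],(400,400));cv2.imwrite('pics/c7.png',np.hstack([a,b])[:,:,::-1])
E
```

```text
t 13.425 pos [ 0.559 -0.314  0.058] yaw 95.06 tilt z [ 0.004  -0.0014 -1.    ] F [-0.3 -0.2 -2.1] g 0.719 q7 [0.07 2.31]
shift(now) [ 1.15  5.97 -0.49] turn z 0.1 shift(after turn) [ 1.16  5.96 -0.49]
```

View pics/c7.png

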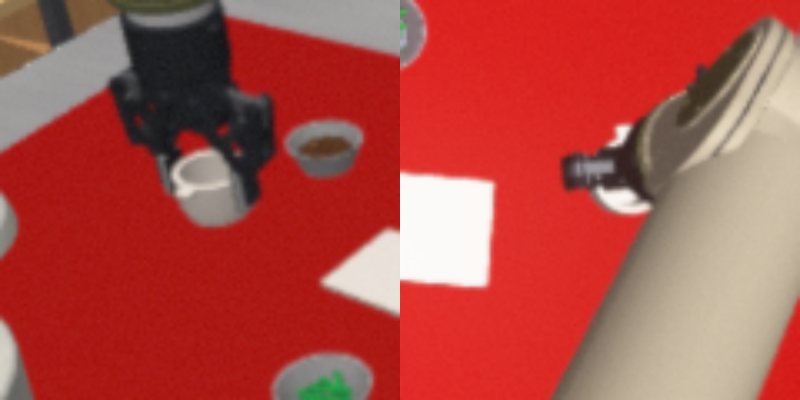

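Call:
{"op": "move_arm", "data": {"moves": [[[0.08, 0.4, 0], [0, 0, 0], 0], [[0.16, 0.85, 0], [0, 0, 0], 0], [[0.16, 0.85, 0], [0, 0, 0], 0], [[0.16, 0.85, 0], [0, 0, 0], 0], [[0.16, 0.85, 0], [0, 0, 0], 0]]}}

```text
clock: 14.15
position: [0.5305, -0.2186, 0.0545]
ee_rot: [-0.044, 0.999, 0.0, -0.001]
ft_force: [-0.5, 0.5, -1.0]
grip_width: 0.712
```

Call:
{"op": "move_arm", "data": {"moves": [[[0.16, 0.85, 0], [0, 0, 0], 0], [[0.16, 0.85, 0], [0, 0, 0], 0], [[0.08, 0.45, 0], [0, 0, 0], 0], [[0, 0, 0], [0, 0, 0], 0], [[0, 0, 0], [0, 0, 0], 0]]}}

```text
clock: 14.78
position: [0.5166, -0.1684, 0.0553]
ee_rot: [-0.044, 0.999, -0.0, 0.0]
ft_force: [-0.4, -0.1, -0.9]
grip_width: 0.72
```

```bash
python3 go.py .518 -.168 .0145 95
```

```text
t 14.775 pos [ 0.5166 -0.1684  0.0553] yaw 95.02 tilt z [ 1.e-04 -4.e-04 -1.e+00] F [-0.4 -0.1 -0.9] g 0.72 q7 [-0.19  2.05]
shift(now) [-0.06  0.01  1.63] turn z 0.0 shift(after turn) [-0.06  0.01  1.63]
```

Call:
{"op": "move_arm", "data": {"moves": [[[-0.05, 0, 0.4], [0, 0, 0], 0], [[0, 0, 0.5], [0, 0, 0], 0], [[0, 0, 0.4], [0, 0, 0], 0], [[0, 0, 0.1], [0, 0, 0], 0], [[0, 0, 0], [0, 0, 0], 0]]}}

```text
clock: 15.4
position: [0.5178, -0.1675, 0.0201]
ee_rot: [-0.044, 0.999, 0.0, -0.0]
ft_force: [-0.3, 0.4, -1.5]
grip_width: 0.711
```

Call:
{"op": "move_arm", "data": {"moves": [[[0, 0, 0.04], [0, 0, 0], 0], [[0, 0, 0.04], [0, 0, 0], 0], [[0, 0, 0.04], [0, 0, 0], 0], [[0, 0, 0.03], [0, 0, 0], 0], [[0, 0, 0], [0, 0, 0], 0]]}}

```text
clock: 16.02
position: [0.5178, -0.1674, 0.0165]
ee_rot: [-0.044, 0.999, 0.0, -0.0]
ft_force: [-0.3, -0.0, -1.9]
grip_width: 0.714
```

Call:
{"op": "move_arm", "data": {"moves": [[[0, 0, 0.03], [0, 0, 0], 0], [[0, 0, 0.03], [0, 0, 0], 0], [[0, 0, 0], [0, 0, 0], 0], [[0, 0, 0], [0, 0, 0], 0]]}}

```text
clock: 16.52
position: [0.5178, -0.1674, 0.0151]
ee_rot: [-0.044, 0.999, 0.0, 0.0]
ft_force: [-0.5, 0.3, 0.9]
grip_width: 0.724
```

Call:
{"op": "move_arm", "data": {"moves": [[[0, 0, 0.03], [0, 0, 0], 0], [[0, 0, 0.02], [0, 0, 0], 0], [[0, 0, 0], [0, 0, 0], 0]]}}

```text
clock: 16.9
position: [0.5179, -0.1674, 0.015]
ee_rot: [-0.044, 0.999, 0.0, 0.0]
ft_force: [-7.6, 2.1, 16.7]
grip_width: 0.718
```

Call:
{"op": "move_arm", "data": {"moves": [[[0, 0, -0.04], [0, 0, 0], 0], [[0, 0, 0], [0, 0, 0], 0.76], [[0, 0, 0], [0, 0, 0], 0.85], [[0, 0, 0], [0, 0, 0], 1], [[0, 0, 0], [0, 0, 0], 1]]}}

```text
clock: 17.52
position: [0.5178, -0.1674, 0.0147]
ee_rot: [-0.044, 0.999, 0.0, -0.0]
ft_force: [0.1, 1.3, -0.7]
grip_width: 0.999
```

Call:
{"op": "move_arm", "data": {"moves": [[[0, 0, -0.5], [0, 0, 0], 1], [[0, 0, -1], [0, 0, 0], 1], [[0, 0, -1], [0, 0, 0], 1], [[0, 0, -1], [0, 0, 0], 1], [[0, 0, -1], [0, 0, 0], 1]]}}

```text
clock: 18.15
position: [0.5179, -0.1676, 0.129]
ee_rot: [-0.044, 0.999, -0.0, 0.0]
ft_force: [-0.1, 0.0, 0.4]
grip_width: 1.0
```

```bash
python3 go.py .6765 .146 .13 95;python3 - <<'E'
from h import *
a=snap('scene','s7');b=snap('top','t7')
a=cv2.resize(a[140:240,150:250],(400,400)); b=cv2.resize(b[160:290,290:420],(400,400));cv2.imwrite('pics/c8.png',np.hstack([a,b])[:,:,::-1])
print(proj('scene',[(.517,-.168,.048),(.517,-.168,.006)]))
E
```

```text
t 18.15 pos [ 0.5179 -0.1676  0.129 ] yaw 95.05 tilt z [ 9.e-04 -0.e+00 -1.e+00] F [-0.1  0.   0.4] g 1.0 q7 [-0.22  2.01]
shift(now) [-7.42 11.94 -0.03] turn z 0.0 shift(after turn) [-7.41 11.94 -0.03]
[[207.10817805 178.81583584]
 [208.70580768 191.17095539]]
```

View pics/c8.png

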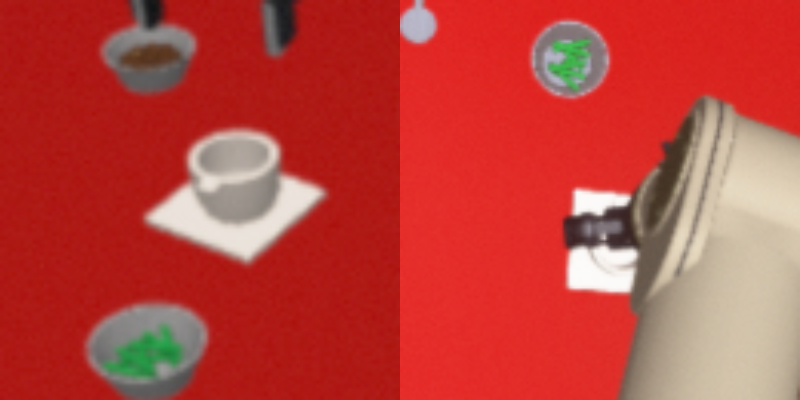

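Call:
{"op": "move_arm", "data": {"moves": [[[-0.3, 0.5, 0], [0, 0, 0], 1], [[-0.55, 0.88, 0], [0, 0, 0], 1], [[-0.55, 0.88, 0], [0, 0, 0], 1], [[-0.55, 0.88, 0], [0, 0, 0], 1], [[-0.55, 0.88, 0], [0, 0, 0], 1]]}}

```text
clock: 18.88
position: [0.5712, -0.0597, 0.1262]
ee_rot: [-0.045, 0.999, 0.0, -0.001]
ft_force: [0.2, -0.6, -0.3]
grip_width: 1.002
```

Call:
{"op": "move_arm", "data": {"moves": [[[-0.55, 0.88, 0], [0, 0, 0], 1], [[-0.55, 0.88, 0], [0, 0, 0], 1], [[-0.55, 0.88, 0], [0, 0, 0], 1], [[-0.55, 0.88, 0], [0, 0, 0], 1], [[-0.55, 0.88, 0], [0, 0, 0], 1]]}}

```text
clock: 19.5
position: [0.6307, 0.0554, 0.1271]
ee_rot: [-0.044, 0.999, 0.0, -0.0]
ft_force: [0.4, -0.0, 0.1]
grip_width: 1.001
```

Call:
{"op": "move_arm", "data": {"moves": [[[-0.55, 0.88, 0], [0, 0, 0], 1], [[-0.55, 0.88, 0], [0, 0, 0], 0.7], [[-0.55, 0.88, 0], [0, 0, 0], 0.7], [[-0.5, 0.9, 0], [0, 0, 0], 0.7], [[0, 0, 0], [0, 0, 0], 0.7]]}}

```text
clock: 20.12
position: [0.6759, 0.1502, 0.1266]
ee_rot: [-0.046, 0.999, 0.0, -0.0]
ft_force: [-0.9, 0.3, 0.5]
grip_width: 0.699
```

```bash
python3 go.py .6765 .146 .028 95;python3 - <<'E'
from h import *
b=snap('top','t8'); a=snap('scene','s8')
a=cv2.resize(a[170:310,220:360],(400,400)); b=cv2.resize(b[160:290,240:370],(400,400),interpolation=2);cv2.imwrite('pics/c9.png',np.hstack([a,b])[:,:,::-1])
print(proj('scene',[(.6765,.146,.048),(.6765,.146,.022)]))
E
```

```text
t 20.125 pos [0.6759 0.1502 0.1266] yaw 95.26 tilt z [-6.e-04  9.e-04 -1.e+00] F [-0.9  0.3  0.5] g 0.699 q7 [-0.54  1.51]
shift(now) [-0.01 -0.17  3.94] turn z 0.3 shift(after turn) [-0.01 -0.17  3.94]
[[289.10780829 251.66312274]
 [288.79180909 259.97547453]]
```

View pics/c9.png

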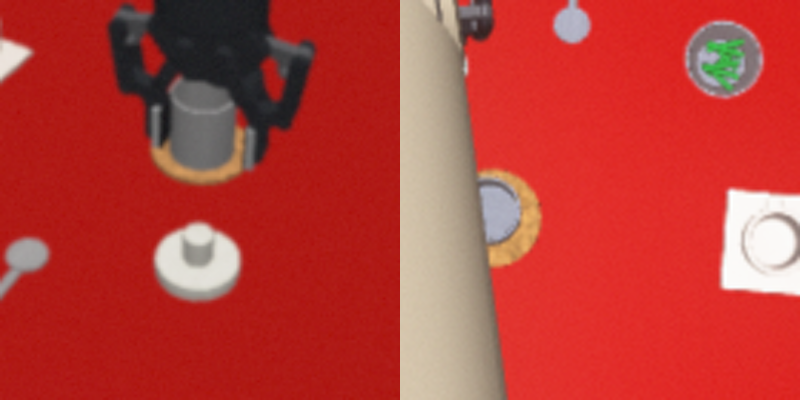

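Call:
{"op": "move_arm", "data": {"moves": [[[0, -0.17, 0.9], [0, 0, 0], 0.7], [[0, 0, 0.9], [0, 0, 0], 0.7], [[0, 0, 0.9], [0, 0, 0], 0.7], [[0, 0, 0.9], [0, 0, 0], 0.7], [[0, 0, 0.34], [0, 0, 0], 0.7]], "squeeze": 25}}

```text
clock: 20.85
position: [0.6753, 0.1417, 0.0272]
ee_rot: [-0.044, 0.999, -0.0, -0.001]
ft_force: [0.3, -0.8, 0.1]
grip_width: 0.7
```

Call:
{"op": "move_arm", "data": {"moves": [[[0, 0, 0], [0, 0, 0], 0.5], [[0, 0, 0], [0, 0, 0], 0.35], [[0, 0, 0], [0, 0, 0], 0.2], [[0, 0, 0], [0, 0, 0], 0.1], [[0, 0, 0], [0, 0, 0], 0.1]]}}

```text
clock: 21.48
position: [0.6768, 0.1427, 0.0299]
ee_rot: [-0.044, 0.999, 0.0, 0.001]
ft_force: [-0.6, -0.1, 5.6]
grip_width: 0.266
```

```bash
python3 go.py .539 .0907 .13 95
```

```text
t 21.475 pos [0.6768 0.1427 0.0299] yaw 95.07 tilt z [ 1.6e-03  6.0e-04 -1.0e+00] F [-0.6 -0.1  5.6] g 0.266 q7 [-0.51  1.54]
shift(now) [ 5.67 -1.58 -4.01] turn z 0.1 shift(after turn) [ 5.66 -1.59 -4.01]
```

Call:
{"op": "move_arm", "data": {"moves": [[[0, 0, -0.5], [0, 0, 0], 0.1], [[0, 0, -1], [0, 0, 0], 0.1], [[0, 0, -1], [0, 0, 0], 0.1], [[0, 0, -1], [0, 0, 0], 0.1], [[0, 0, -1], [0, 0, 0], 0.1]]}}

```text
clock: 22.1
position: [0.676, 0.1425, 0.1428]
ee_rot: [-0.044, 0.999, 0.0, 0.0]
ft_force: [0.6, -0.2, 0.1]
grip_width: 0.265
```

Call:
{"op": "move_arm", "data": {"moves": [[[0.4, -0.12, 0], [0, 0, 0], 0.1], [[0.8, -0.22, 0], [0, 0, 0], 0.1], [[0.8, -0.22, 0], [0, 0, 0], 0.1], [[0.8, -0.22, 0], [0, 0, 0], 0.1], [[0.8, -0.22, 0], [0, 0, 0], 0.1]]}}

```text
clock: 22.72
position: [0.5869, 0.1091, 0.1404]
ee_rot: [-0.044, 0.999, -0.0, -0.001]
ft_force: [0.2, -0.1, -0.4]
grip_width: 0.268
```

Call:
{"op": "move_arm", "data": {"moves": [[[0.8, -0.22, 0], [0, 0, 0], 0.1], [[0.8, -0.22, 0], [0, 0, 0], 0.1], [[0.45, -0.14, 0], [0, 0, 0], 0.1], [[0, 0, 0], [0, 0, 0], 0.1], [[0, 0, 0], [0, 0, 0], 0.1]]}}

```text
clock: 23.35
position: [0.5393, 0.091, 0.1413]
ee_rot: [-0.044, 0.999, 0.0, 0.0]
ft_force: [-0.3, 0.0, -0.6]
grip_width: 0.266
```

```bash
python3 go.py .5393 .0906 .092 95;python3 - <<'E'
from h import *
b=snap('top','t9'); a=snap('scene','s9')
a=cv2.resize(a[140:260,230:350],(400,400)); b=cv2.resize(b[180:290,310:420],(400,400),interpolation=2);cv2.imwrite('pics/c10.png',np.hstack([a,b])[:,:,::-1])
E
```

```text
t 23.35 pos [0.5393 0.091  0.1413] yaw 95.08 tilt z [ 3.e-04  2.e-04 -1.e+00] F [-0.3  0.  -0.6] g 0.266 q7 [-0.6   1.49]
shift(now) [ 0.   -0.02  1.97] turn z 0.1 shift(after turn) [ 0.   -0.02  1.97]
```

View pics/c10.png

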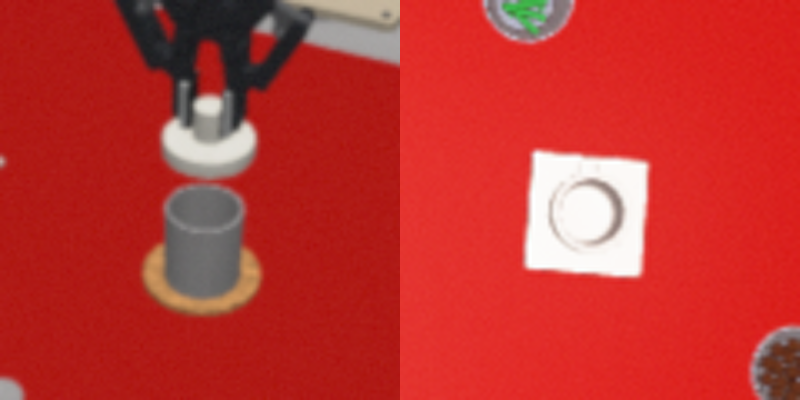

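Run:
```python
from h import *
print(plane('scene',[(208.1,179.1)],.048))
b=cv2.imread('pics/t9.png'); c=cv2.resize(b[215:262,340:387],(564,564),interpolation=2).astype(float)
c=np.clip((c-130)*2.1,0,255); P=proj('top',[(.517,-.168,.006),(.517,-.168,.048)]); print(P)
cv2.imwrite('pics/c11.png',c)
```

```text
[[ 0.51699694 -0.16479122  0.048     ]]
[[360.81298733 238.13346717]
 [363.36475215 237.44122756]][ WARN:0@0.847] global loadsave.cpp:1063 imwrite_ Unsupported depth image for selected encoder is fallbacked to CV_8U.
```

View pics/c11.png

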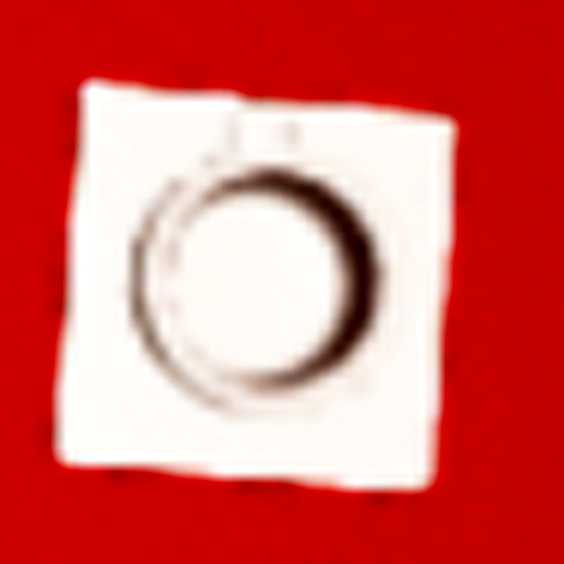

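Call:
{"op": "move_arm", "data": {"moves": [[[0, 0, 0.4], [0, 0, 0], 0.1], [[0, 0, 0.5], [0, 0, 0], 0.1], [[0, 0, 0.3], [0, 0, 0], 0.1], [[0, 0, 0.2], [0, 0, 0], 0.1], [[0, 0, 0], [0, 0, 0], 0.1]]}}

```text
clock: 24.08
position: [0.5387, 0.0906, 0.1059]
ee_rot: [-0.044, 0.999, -0.0, -0.0]
ft_force: [-0.3, 0.4, -0.1]
grip_width: 0.265
```

Call:
{"op": "move_arm", "data": {"moves": [[[0, 0, 0.3], [0, 0, 0], 0.1], [[0, 0, 0.1], [0, 0, 0], 0.1], [[0, 0, 0.05], [0, 0, 0], 0.1], [[0, 0, 0.04], [0, 0, 0], 0.1], [[0, 0, 0], [0, 0, 0], 0.1]]}}

```text
clock: 24.7
position: [0.5389, 0.0907, 0.0941]
ee_rot: [-0.044, 0.999, 0.0, 0.0]
ft_force: [-0.1, 0.3, -1.3]
grip_width: 0.268
```

Call:
{"op": "move_arm", "data": {"moves": [[[0, 0, 0.03], [0, 0, 0], 0.1], [[0, 0, 0.03], [0, 0, 0], 0.1], [[0, 0, 0], [0, 0, 0], 0.1]]}}

```text
clock: 25.08
position: [0.539, 0.0907, 0.0928]
ee_rot: [-0.044, 0.999, 0.0, 0.0]
ft_force: [-1.9, -0.2, 3.9]
grip_width: 0.27
```

Call:
{"op": "move_arm", "data": {"moves": [[[0, 0, 0], [0, 0, 0], 0.35], [[0, 0, 0], [0, 0, 0], 0.5], [[0, 0, 0], [0, 0, 0], 0.6], [[0, 0, 0], [0, 0, 0], 0.6], [[0, 0, -0.3], [0, 0, 0], 0.6]]}}

```text
clock: 25.7
position: [0.5385, 0.0906, 0.0999]
ee_rot: [-0.044, 0.999, -0.0, -0.001]
ft_force: [0.2, -0.3, 0.8]
grip_width: 0.603
```

Call:
{"op": "move_arm", "data": {"moves": [[[0, 0, -0.8], [0, 0, 0], 0.6], [[0, 0, -0.8], [0, 0, 0], 0.6], [[0, 0, -0.6], [0, 0, 0], 1], [[0, 0, 0], [0, 0, 0], 1]]}}

```text
clock: 26.2
position: [0.5396, 0.0909, 0.1562]
ee_rot: [-0.044, 0.999, 0.0, 0.001]
ft_force: [-0.9, 0.5, -0.2]
grip_width: 0.988
```

```bash
python3 go.py .552 .3535 .1 143
```

```text
t 26.2 pos [0.5396 0.0909 0.1562] yaw 95.07 tilt z [ 2.e-03  9.e-04 -1.e+00] F [-0.9  0.5 -0.2] g 0.988 q7 [-0.6   1.49]
shift(now) [-1.42 10.42  2.26] turn z -47.9 shift(after turn) [-8.69  5.93  2.26]
```

Call:
{"op": "move_arm", "data": {"moves": [[[0, 0, 0], [0, 0, -9.6], 1], [[0, 0, 0], [0, 0, -9.6], 1], [[0, 0, 0], [0, 0, -9.6], 1], [[0, 0, 0], [0, 0, -9.6], 1], [[0, 0, 0], [0, 0, -9.6], 1]]}}

```text
clock: 26.82
position: [0.5384, 0.0906, 0.1541]
ee_rot: [-0.449, 0.893, 0.0, -0.001]
ft_force: [0.4, -1.1, -0.2]
grip_width: 1.001
```

Call:
{"op": "move_arm", "data": {"moves": [[[-0.87, 0.59, 0], [0, 0, 0], 1], [[-0.87, 0.59, 0], [0, 0, 0], 1], [[-0.87, 0.59, 0], [0, 0, 0], 1], [[-0.87, 0.59, 0], [0, 0, 0], 1], [[-0.87, 0.59, 0], [0, 0, 0], 1]]}}

```text
clock: 27.45
position: [0.5449, 0.2226, 0.154]
ee_rot: [-0.447, 0.895, 0.0, -0.001]
ft_force: [0.2, -0.4, 0.4]
grip_width: 0.998
```

Call:
{"op": "move_arm", "data": {"moves": [[[-0.87, 0.59, 0], [0, 0, 0], 1], [[-0.87, 0.59, 0.5], [0, 0, 0], 1], [[-0.87, 0.59, 0.7], [0, 0, 0], 1], [[-0.87, 0.59, 0.7], [0, 0, 0], 1], [[-0.87, 0.59, 0.4], [0, 0, 0], 1]]}}

```text
clock: 28.08
position: [0.5507, 0.3538, 0.0948]
ee_rot: [-0.447, 0.895, -0.0, -0.001]
ft_force: [-0.7, 0.6, 0.8]
grip_width: 1.003
```

```bash
python3 go.py .5525 .354 .004 143
python3 - <<'E'
from h import *
b=snap('top','t10'); a=snap('scene','s10')
a=cv2.resize(a[140:300,260:473],(532,400)); b=cv2.resize(b[200:320,240:320],(266,400));cv2.imwrite('pics/c12.png',np.hstack([a,b])[:,:,::-1])
E
```

```text
t 28.075 pos [0.5507 0.3538 0.0948] yaw 143.07 tilt z [-0.0024 -0.0017 -1.    ] F [-0.7  0.6  0.8] g 1.003 q7 [-0.78  1.92]
shift(now) [-0.06 -0.06  3.63] turn z 0.1 shift(after turn) [-0.06 -0.06  3.63]
```

View pics/c12.png

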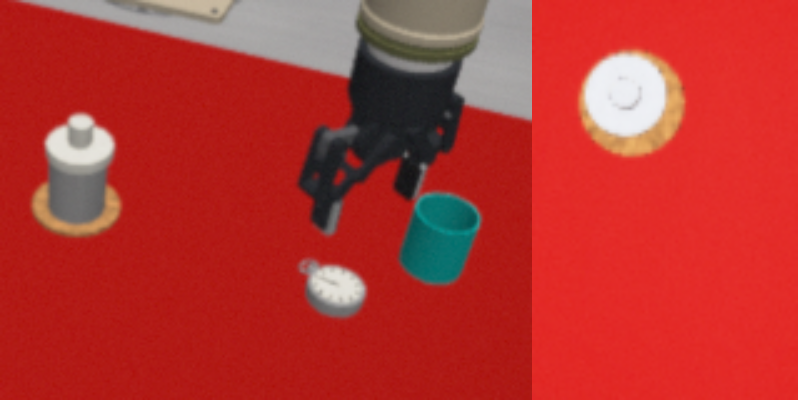

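Call:
{"op": "move_arm", "data": {"moves": [[[-0.03, -0.05, 0.9], [0, 0, 0], 1], [[0, 0, 0.9], [0, 0, 0], 1], [[0, 0, 0.9], [0, 0, 0], 1], [[0, 0, 0.7], [0, 0, 0], 1], [[0, 0, 0.3], [0, 0, 0], 1]], "squeeze": 40}}

```text
clock: 28.8
position: [0.5527, 0.3523, 0.0037]
ee_rot: [-0.447, 0.895, -0.0, -0.001]
ft_force: [0.0, 1.4, 0.3]
grip_width: 1.0
```

Call:
{"op": "move_arm", "data": {"moves": [[[0, 0, 0], [0, 0, 0], 0.8], [[0, 0, 0], [0, 0, 0], 0.65], [[0, 0, 0], [0, 0, 0], 0.5], [[0, 0, 0], [0, 0, 0], 0.4], [[0, 0, 0], [0, 0, 0], 0.4]]}}

```text
clock: 29.42
position: [0.5539, 0.3535, 0.0065]
ee_rot: [-0.447, 0.895, 0.0, 0.001]
ft_force: [-1.6, -0.5, 6.5]
grip_width: 0.583
```

```bash
python3 go.py .528 -.0385 .06 143
```

```text
t 29.425 pos [0.5539 0.3535 0.0065] yaw 143.06 tilt z [ 0.0016  0.0014 -1.    ] F [-1.6 -0.5  6.5] g 0.583 q7 [-0.76  1.94]
shift(now) [13.15 -8.6  -2.16] turn z 0.1 shift(after turn) [13.14 -8.61 -2.16]
```

Call:
{"op": "move_arm", "data": {"moves": [[[0, 0, -0.3], [0, 0, 0], 0.4], [[0, 0, -0.8], [0, 0, 0], 0.4], [[0, 0, -0.9], [0, 0, 0], 0.4], [[0, 0, -0.9], [0, 0, 0], 0.4], [[0, 0, -0.9], [0, 0, 0], 0.4]]}}

```text
clock: 30.05
position: [0.5534, 0.3531, 0.1024]
ee_rot: [-0.447, 0.895, 0.0, 0.001]
ft_force: [-0.5, 0.1, -1.2]
grip_width: 0.583
```

Call:
{"op": "move_arm", "data": {"moves": [[[0, 0, -0.9], [0, 0, 9.6], 0.4], [[0, 0, -0.9], [0, 0, 9.6], 0.4], [[0, 0, -0.9], [0, 0, 9.6], 0.4], [[0, 0, 0], [0, 0, 9.6], 0.4], [[0, 0, 0], [0, 0, 9.6], 0.4]]}}

```text
clock: 30.68
position: [0.5533, 0.3532, 0.1695]
ee_rot: [-0.041, 0.999, 0.001, 0.001]
ft_force: [-0.2, -0.1, -1.3]
grip_width: 0.579
```

```bash
python3 go.py .528 -.0385 .06 95
```

```text
t 30.675 pos [0.5533 0.3532 0.1695] yaw 94.75 tilt z [ 0.0013  0.0015 -1.    ] F [-0.2 -0.1 -1.3] g 0.579 q7 [-0.89  1.12]
shift(now) [  2.31 -15.54   4.36] turn z -0.3 shift(after turn) [  2.38 -15.53   4.36]
```

Call:
{"op": "move_arm", "data": {"moves": [[[0.07, -0.5, 0], [0, 0, 0], 0.4], [[0.14, -0.9, 0], [0, 0, 0], 0.4], [[0.14, -0.9, 0], [0, 0, 0], 0.4], [[0.14, -0.9, 0], [0, 0, 0], 0.4], [[0.14, -0.9, 0], [0, 0, 0], 0.4]]}}

```text
clock: 31.3
position: [0.5465, 0.2477, 0.1678]
ee_rot: [-0.044, 0.999, 0.0, 0.0]
ft_force: [-0.5, -0.1, -0.2]
grip_width: 0.587
```

Call:
{"op": "move_arm", "data": {"moves": [[[0.14, -0.9, 0], [0, 0, 0], 0.4], [[0.14, -0.9, 0], [0, 0, 0], 0.4], [[0.14, -0.9, 0], [0, 0, 0], 0.4], [[0.14, -0.9, 0], [0, 0, 0], 0.4], [[0.14, -0.9, 0], [0, 0, 0], 0.4]]}}

```text
clock: 31.92
position: [0.5389, 0.1344, 0.1676]
ee_rot: [-0.044, 0.999, 0.0, 0.0]
ft_force: [-0.1, 0.3, -1.5]
grip_width: 0.582
```

Call:
{"op": "move_arm", "data": {"moves": [[[0.14, -0.9, 0], [0, 0, 0], 0.4], [[0.14, -0.9, 0], [0, 0, 0], 0.4], [[0.14, -0.9, 0], [0, 0, 0], 0.4], [[0.14, -0.9, 0], [0, 0, 0], 0.4], [[0.14, -0.9, 0], [0, 0, 0], 0.4]]}}

```text
clock: 32.55
position: [0.5313, 0.0208, 0.1676]
ee_rot: [-0.044, 0.999, 0.0, 0.0]
ft_force: [-0.0, 0.1, -1.0]
grip_width: 0.584
```

Call:
{"op": "move_arm", "data": {"moves": [[[0.14, -0.9, 0], [0, 0, 0], 0.4], [[0.14, -0.9, 0], [0, 0, 0], 0.4], [[0.07, -0.6, 0.5], [0, 0, 0], 0.4], [[0, 0, 0.9], [0, 0, 0], 0.4], [[0, 0, 0.9], [0, 0, 0], 0.4]]}}

```text
clock: 33.17
position: [0.5279, -0.0391, 0.1096]
ee_rot: [-0.044, 0.999, 0.0, 0.0]
ft_force: [-0.1, 0.4, -0.9]
grip_width: 0.58
```

```bash
python3 go.py .528 -.038 .007 95
python3 - <<'E'
from h import *
b=snap('top','t11'); a=snap('scene','s11')
a=cv2.resize(a[120:270,160:360],(532,400)); b=cv2.resize(b[200:280,340:393],(265,400));cv2.imwrite('pics/c13.png',np.hstack([a,b])[:,:,::-1])
print(proj('scene',[(.528,-.038,0)]))
E
```

```text
t 33.175 pos [ 0.5279 -0.0391  0.1096] yaw 95.04 tilt z [ 5.e-04  3.e-04 -1.e+00] F [-0.1  0.4 -0.9] g 0.58 q7 [-0.49  1.77]
shift(now) [-0.    0.04  4.1 ] turn z 0.0 shift(after turn) [-0.    0.04  4.1 ]
[[247.7304551 207.4594792]]
```

View pics/c13.png

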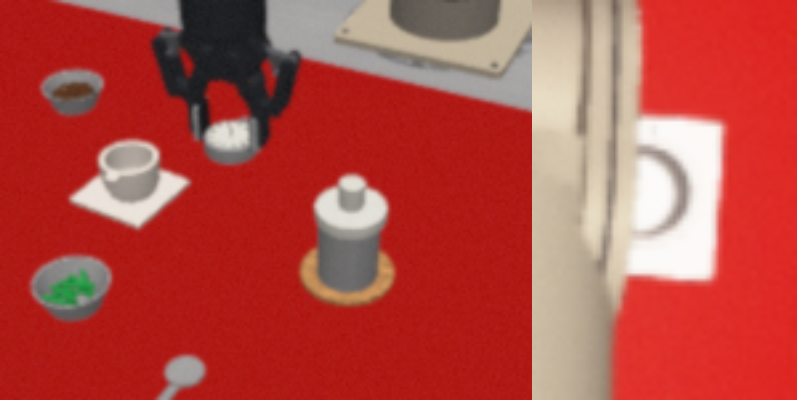

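Call:
{"op": "move_arm", "data": {"moves": [[[0, 0.04, 0.9], [0, 0, 0], 0.4], [[0, 0, 1], [0, 0, 0], 0.4], [[0, 0, 1], [0, 0, 0], 0.4], [[0, 0, 0.8], [0, 0, 0], 0.4], [[0, 0, 0.15], [0, 0, 0], 0.4]]}}

```text
clock: 33.9
position: [0.5276, -0.0375, 0.0136]
ee_rot: [-0.044, 0.999, -0.0, -0.001]
ft_force: [0.9, -0.2, -1.2]
grip_width: 0.585
```

Call:
{"op": "move_arm", "data": {"moves": [[[0, 0, 0.07], [0, 0, 0], 0.4], [[0, 0, 0.06], [0, 0, 0], 0.4], [[0, 0, 0.05], [0, 0, 0], 0.4], [[0, 0, 0], [0, 0, 0], 0.4], [[0, 0, 0], [0, 0, 0], 0.4]]}}

```text
clock: 34.52
position: [0.5281, -0.0372, 0.0094]
ee_rot: [-0.044, 0.999, 0.0, 0.0]
ft_force: [0.2, 0.1, -0.8]
grip_width: 0.584
```

Call:
{"op": "move_arm", "data": {"moves": [[[0, -0.03, 0.05], [0, 0, 0], 0.4], [[0, 0, 0.05], [0, 0, 0], 0.4], [[0, 0, 0], [0, 0, 0], 0.4], [[0, 0, 0], [0, 0, 0], 0.4]]}}

```text
clock: 35.02
position: [0.5281, -0.0379, 0.0068]
ee_rot: [-0.044, 0.999, 0.0, -0.0]
ft_force: [0.3, 0.2, -1.1]
grip_width: 0.581
```

Call:
{"op": "move_arm", "data": {"moves": [[[0, 0, 0.04], [0, 0, 0], 0.4], [[0, 0, 0.02], [0, 0, 0], 0.4], [[0, 0, 0], [0, 0, 0], 0.4], [[0, 0, 0], [0, 0, 0], 0.4]]}}

```text
clock: 35.52
position: [0.5282, -0.038, 0.0063]
ee_rot: [-0.044, 0.999, 0.0, 0.0]
ft_force: [-6.9, -0.0, 15.6]
grip_width: 0.583
```

Contact. Release, rise, and move clear.

Call:
{"op": "move_arm", "data": {"moves": [[[0, 0, -0.04], [0, 0, 0], 0.5], [[0, 0, 0], [0, 0, 0], 0.7], [[0, 0, 0], [0, 0, 0], 0.9], [[0, 0, 0], [0, 0, 0], 0.9], [[0, 0, -0.4], [0, 0, 0], 0.9]]}}

```text
clock: 36.15
position: [0.5274, -0.038, 0.016]
ee_rot: [-0.044, 0.999, -0.0, -0.001]
ft_force: [0.1, -0.7, -0.7]
grip_width: 0.898
```

Call:
{"op": "move_arm", "data": {"moves": [[[0, 0, -1], [0, 0, 0], 0.9], [[0, 0, -1], [0, 0, 0], 0.9], [[0, 0, -1], [0, 0, 0], 0.9], [[0, 0, -1], [0, 0, 0], 0.9], [[0, 0, -1], [0, 0, 0], 0.9]]}}

```text
clock: 36.78
position: [0.528, -0.0381, 0.1428]
ee_rot: [-0.044, 0.999, 0.0, 0.0]
ft_force: [-0.1, -0.1, 0.3]
grip_width: 0.896
```

Call:
{"op": "move_arm", "data": {"moves": [[[0.3, 0.9, -0.6], [0, 0, 0], 0.9], [[0.3, 0.9, -0.6], [0, 0, 0], 0.9], [[0.3, 0.9, 0], [0, 0, 0], 0.9], [[0.3, 0.9, 0], [0, 0, 0], 0.9], [[0.3, 0.9, 0], [0, 0, 0], 0.9]]}}

```text
clock: 37.4
position: [0.4805, 0.0713, 0.172]
ee_rot: [-0.044, 0.999, 0.0, 0.0]
ft_force: [0.2, -0.1, 0.4]
grip_width: 0.903
```

Call:
{"op": "move_arm", "data": {"moves": [[[0.3, 0.9, 0], [0, 0, 0], 0.9], [[0.3, 0.9, 0], [0, 0, 0], 0.9], [[0.3, 0.9, 0], [0, 0, 0], 0.9], [[0.3, 0.9, 0], [0, 0, 0], 0.9], [[0.3, 0.9, 0], [0, 0, 0], 0.9]]}}

```text
clock: 38.02
position: [0.4333, 0.18, 0.172]
ee_rot: [-0.044, 0.999, 0.0, 0.0]
ft_force: [-0.1, 0.5, 0.4]
grip_width: 0.901
```

Call:
{"op": "move_arm", "data": {"moves": [[[0.3, 0.9, 0], [0, 0, 0], 0.9], [[0.3, 0.9, 0], [0, 0, 0], 0.9], [[0.2, 0.6, 0], [0, 0, 0], 0.9], [[0, 0, 0], [0, 0, 0], 0.9], [[0, 0, 0], [0, 0, 0], 0.9]]}}

```text
clock: 38.65
position: [0.4087, 0.2366, 0.1714]
ee_rot: [-0.044, 0.999, -0.0, 0.0]
ft_force: [0.6, -0.7, -0.7]
grip_width: 0.896
```

```bash
python3 go.py .528 -.038 .007 95
python3 - <<'E'
from h import *
import seg
b=snap('top','t12'); a=snap('scene','s12')
L,st,ce=seg.seg('top',b)
i=L[int(240),317]
for (u,v),z,nm in(((316,236),.012,'watch'),((345,179),.02,'strips'),((419,282),.02,'beads'),((296,168),.003,'spoon')):
    i=L[v,u]; print(nm,st[i],plane('top',ce[i],z).round(4))
b=cv2.resize(b[155:295,245:445],(800,560),interpolation=2); cv2.imwrite('pics/c14.png',b[:,:,::-1])
print([(proj('top',[p])[0]-[245,155]+.5)*4 for p in((.528,-.038,.016),(.539,.0907,.085),(.539,.0907,.119))])
E
```

```text
t 38.65 pos [0.4087 0.2366 0.1714] yaw 95.0 tilt z [ 2.e-04 -2.e-04 -1.e+00] F [ 0.6 -0.7 -0.7] g 0.896 q7 [-0.89  1.05]
shift(now) [ -3.79 -11.36   6.58] turn z 0.0 shift(after turn) [ -3.79 -11.36   6.58]
watch [305 224  20  27 366] [[ 0.5235 -0.0365  0.012 ]]
strips [332 166  27  26 548] [[ 0.6847 -0.122   0.02  ]]
beads [406 269  26  27 561] [[ 0.3936 -0.3276  0.02  ]]
spoon [289 130  13  45 273] [[0.7523 0.0163 0.003 ]]
[array([282.89832825, 317.86914641]), array([ 96.05556959, 295.05824366]), array([ 94.24172776, 291.55274255])]
```

View pics/c14.png

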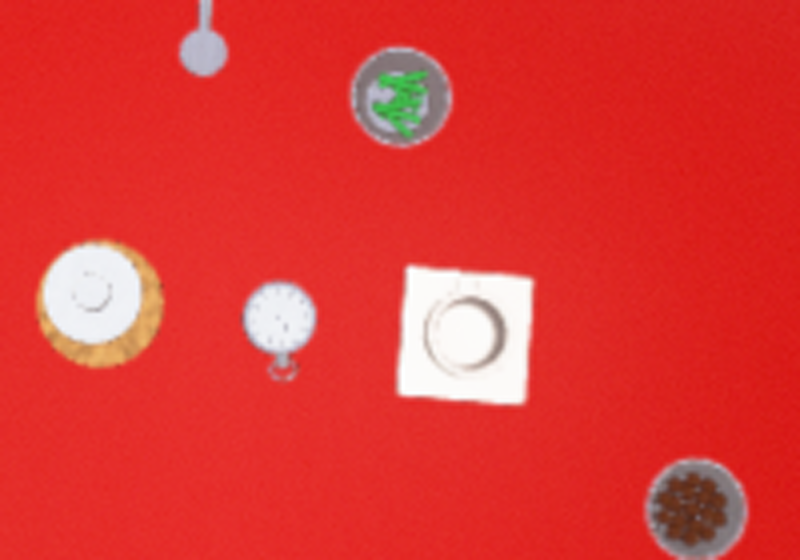

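```bash
python3 -c "
from h import *
print(hand_in())"
```

```text
the job is handed in; nothing more can be done
None
```

I finished the layout in the order asked and handed it in at about 39 s of robot time. The cup went onto the mat first, then the mortar onto the tile, with its last few millimetres lowered at about 8 mm/s or less until the force reading showed contact. The foam lid then went on the cup knob up, and the stopwatch was laid dial up midway between cup and mortar.

- **Positions:** The last pictures put the cup, lid and stopwatch within about 2–3 mm of where I aimed them. The two checks on the mortar disagreed slightly, putting it about 1–3 mm off the tile's centre towards the cup. All of this is close to the 2 mm camera calibration error.
- **Left alone:** The two dishes and the spoon measured where they started, to well under 1 mm. I never touched the turquoise cup, and its place was only checked by eye, last seen just before I gripped the stopwatch.
- **Forces:** Readings at set-down reached about 12 N for the cup, 17 N for the mortar and 16 N for the watch. These were taken just after contact, with the piece pressed lightly before release. At hand-in the gripper was clear of everything.

No check failed.

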